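Blank off the bench dust port with its spring-tab cap

ROBOT

A 7-joint arm with a two-finger parallel gripper is mounted at the origin on a cart in front of the work surface, level with it; the furniture and walls round the work are solid. World frame = base frame: x ahead of the robot, y to its left, z up, the work surface at z = 0. Lengths are in m, angles in rad, forces in N, time in s.
With the tool pointing down it reaches from about 0.4 to 0.75 m from the base axis. Payload 19.5 kg.
Tool frame: the origin (TCP) lies between the finger pads; the fingertips stand bot.finger_overhang ahead of it and the grasp point (between the pads) is the TCP (bot.finger_overhang is the distance from the TCP to the fingertips, in m); z points along the fingers, y is the line along which they close (so a half turn about z gives the same grasp; the last joint's range is limited). The gripper opens to 85 mm and grips with 20 to 120 N. Pads are 22 mm wide; open, the fingers measure 114 mm over their backs; the gripper's body (76 mm by 85 mm) begins 54 mm behind the grasp point. The pads swing forward as they close: fully open they stand 13 mm farther back than shut.
Start: joints at [-1.371, 0.707, -0.028, 1.485, 0.022, 0.951, -0.075], TCP at [0.138, 0.558, 0.25] pointing down, gripper open.
Joint ranges: [-2.71, 2.71], [-0.32, 2.16], [-1.57, 1.52], [0, 2.45], [-1.46, 4.6], [0, 2.02], [-2.83, 2.83]. Speed limits (rad/s): [1.89, 1.89, 2.57, 2.57, 3.01, 3.01, 3.01].

INTERFACE

Orientations are given as a rotation vector (axis times angle).
In Python, from plant import bot gives the robot as it stands.
- The arm moves only by the tool drive_tool, never from a script. Its argument "deltas" is a list of rows, each an object with "slide": the shift along the tool's x, y, z as a fraction of full scale, a list of three; "angular": the turn, a rotation vector about the tool's x, y, z as a fraction of full scale, a list of three. In form: [{"slide": [dx, dy, dz], "angular": [ax, ay, az]}, ...]. A call has 1 to 5 rows; each row shifts and turns the commanded pose from where the row before left it, along the tool's axes as they then stand; what a row does not reach is not made up. Full scale, the value 1, is 0.02 m for a shift and 6 degrees for a turn. A row lasts 1/8 s, in which the tool goes at most 62.5 mm and 10.7 degrees, less where a joint would pass 70% of its speed; a pose out of reach is approached as far as the arm can. A call with a number of a shift or a turn outside -1 to 1 is refused whole. A call with a gripper value outside its range is refused whole. "grip" is the gripper command: -1 is shut, 1 is fully open, values between are in proportion, set as the call begins (left out, the last holds). The fingers move at their own pace and stop on an object; "force" is the grip in N (left out, the last holds). Time passes only in rows, so rows that do not move let the fingers close. It gives the time, the measured TCP pose, the force, the opening and the grip force at its end, in the units of the state.
- bot.read_state(): the state, without advancing time (a new reading comes with each control period).
- bot.read_camera(name): name is "side" or "top" or "wrist"; returns a dict with "frame" (384x512x3 uint8, blue, green, red), "fovy" (degrees; the focal length in pixels is half the picture's height over the tangent of half this angle, whatever the lens; pixels are square), "cx", "cy" (the principal point, pixels), "cam_to_world" (4x4, takes a point from camera to world coordinates). Camera axes: x right, y up, looking along -z (the intrinsics and any distortion apply to the point x, -y, -z); pixel columns grow to the right and rows downward; lengths in m; the calibration is good to about 2 mm. A picture is of the moment at which its call begins. There is no depth.
- bot.hand_in(): hands the job in; it is judged then, once.
The state is a dict: "time_s": time; "q": joint angles; "joint_vel": joint speeds; "joint_efforts": joint torques, N m; "position": TCP position; "orientation": TCP orientation; "force": force on the tool from outside, world axes, zero at the start; "torque": the same for the moment, N m; "finger_gap": finger opening in m; "grip_force": force on a finger pad.
Only numpy, scipy, OpenCV 4.12 (cv2) and the standard library are available. Lean on these libraries where they do the work, as an engineer would, in place of code of your own. Each camera call takes 0.05 s, during which the arm holds its last target. There are 200 camera calls.

TASK

Close the dust-extraction port on the workbench with the yellow cap: pinch the cap's two black finger grips together so that its side tabs draw in, fit it into the port's collar and press it home against the springy rubber seal, then let go gently so that the tabs spring out under the rim and keep the seal squeezed. The collar is several millimetres off the centre of its plate, so feel the cap in gently, never pressing or pushing it against the port with more than 20 N, and leave the other things on the bench where they are.

Things in the scene. Friction and masses are not known exactly. Their poses are not given: they have to be found in the camera images.
- port: Dust-extraction port fixed to the bench: square aluminium plate 100x100x8 mm, on it a steel foot disc (84 mm wide, 3 mm), on that a grey upright round collar, 78 mm outside, rim 54 mm above the bench. Origin: underside centre of the plate; z up; x towards the grey hose spigot (24 mm thick, axis 26 mm up, ends 70 mm from the collar's axis). The origin is NOT on the collar's axis: see port_rim.
- port_rim (a point): Point 54 mm straight above the plate's centre, at rim height. The foot is clamped in slots: the collar's true axis is off this point by up to 6 mm along the plate's x and up to 6 mm along its y; this offset is not in the reading, differs each time and stays put under load. Bore 54 mm wide at the inner lip, with a 45-degree lead-in that widens to 62 mm at the rim.
- port_lip (a point): Point 47 mm above the plate's underside (above the plate's centre), at the height of the inner lip's underside. The lip is 7 mm high in all (4 mm of it lead-in); below it the collar is 66 mm wide inside.
- port_seal (a point): Point 58 mm above the plate's underside (above the plate's centre), at the height of the free top of the black rubber seal ring (64 to 76 mm across), which stands 4 mm proud of the rim. The seal springs down: 2 N to start, 7 N at 2 mm, 12 N at 4 mm, where it stops hard.
- cap_grip (a point): Loose yellow cap, about 60 to 105 g, standing upright on its plug on the bench at the start. Point: centre between its two black finger grips, 36 mm above its flat underside, 14 mm above its flange; z up, y along the pinching line through the grips. Grips: 20 mm wide along x, 6 mm thick, 22 to 50 mm above the underside; outer faces 48 mm apart free, 38 mm fully pinched.
- cap_plug (a point): Centre of the cap's underside. Above it the plug: 18 mm high, 51.5 mm wide, its lowest 4 mm tapering to 43.5 mm at the bottom; then the flange, 74 mm wide and 4 mm thick. It goes into the port at any yaw. In the port cap_grip is 76 mm above the bench when the flange just touches the seal, 72 mm at the hard stop; letting go near the stop, and opening slowly, leaves the noses room to slip under the lip.
- tab_a (a joint): Inward travel of the grip on the cap's +y side: 0 = sprung fully out (2 N), 0.005 m = fully pinched (6 N). Grip and nose are one piece; the noses (14 mm wide, 4.5 to 9 mm above the underside) reach 60 mm across when out and 50 mm, inside the plug, when pinched. They pass under the lip once the seal is squeezed 2 mm (cap_grip 74 mm up), and released there hold the cap at 74 mm.
- tab_b (a joint): The same for the grip and nose on the cap's -y side.
- tin_wax_c (a point): Bystander: round red tin 70 mm wide, 27 mm high; its centre.
- sanding_block_c (a point): Bystander: brown sanding block 57 x 96 x 31 mm; its centre.
- masking_tape_c (a point): Bystander: cream roll of masking tape lying flat, 104 mm wide, 24 mm high; its centre.
- screw_jar_c (a point): Bystander: glass jar of screws with a green lid, 61 mm wide, 81 mm high; its centre.
There are look-alikes about, which are no part of the job. Of the things like the part that bears cap_grip, leave any that is orange or pink; of the rest the smaller one is meant.

How it is judged:
By the outcome, as a careful person would: the job done as asked, in the order asked, and still so for the second after the job is handed in, with the robot touching nothing.
It also fails if it takes over 53 s, if anything falls off the work surface, if the arm or the gripper's body presses on something with over 40 N, if the wrist force passes 120 N, or if a joint passes its speed limit or range.

## Working session

There is one attempt and no reset: what is moved stays moved. The work goes in short steps, Python scripts to look and compute and a tool call to move; the robot and the scene stay as the last step left them, time stands still between calls to the robot, and variables do not carry over. Pictures are saved under pics/ and viewed, at most 10 in all, crops included, and the job is handed in when it is done.

Besides the shell and the picture viewer there is one more tool, called after "Call:" by a JSON object that holds its "method" and its "body". drive_tool: Moves the arm, as the interface text tells. Shift numbers are shares of 0.02 m and turn numbers shares of 6 degrees, none past 1 either way. Its arguments: {"type":"object","properties":{"deltas":{"type":"array"},"grip":{"type":"number"},"force":{"type":"number"}},"required":["deltas"]}

```bash
ls; mkdir -p pics; python3 - <<'E'
from plant import bot
import cv2, numpy as np, pickle
s=bot.read_state(); print(s, bot.finger_overhang)
d={}
for n in ("side","top","wrist"):
    c=bot.read_camera(n); d[n]=c; cv2.imwrite(f"pics/{n}0.png",c["frame"]); print(n,c["fovy"],c["cx"],c["cy"],[k for k in c],np.round(c["cam_to_world"],3).tolist())
pickle.dump(d,open("cams0.pkl","wb"))
E
```

```text
pics
{'time_s': 0.0, 'q': array([-1.37070535,  0.70712612, -0.02759974,  1.4850116 ,  0.02201513,
        0.95086467, -0.0755269 ]), 'joint_vel': array([-4.96063760e-04, -1.04622578e-05,  9.33607361e-04,  8.42807216e-04,
       -6.56896051e-04,  1.05210711e-03,  1.60933657e-03]), 'joint_efforts': array([-1.40905500e-03, -8.83216238e+01,  1.23406559e+00, -2.36185634e+01,
        1.68198568e-02,  6.16853416e-03, -1.10006664e-05]), 'position': array([0.13763281, 0.55803625, 0.24981136]), 'orientation': array([-3.78918921e-01, -3.11858128e+00,  1.73462510e-03]), 'force': array([-0.38496091, -0.31278126, -1.03431101]), 'torque': array([-0.01003254, -0.00576005,  0.01944505]), 'grip_force': 0.0, 'finger_gap': 0.08523634045635672} 0.019
side 49.10943648425168 249.38834820107652 198.36147473802143 ['frame', 'fovy', 'cx', 'cy', 'cam_to_world'] [[0.999, -0.003, 0.036, 0.484], [0.034, 0.395, -0.918, -1.018], [-0.011, 0.919, 0.395, 0.538], [0.0, 0.0, 0.0, 1.0]]
top 44.83016516680358 258.3914388806791 189.34790011028846 ['frame', 'fovy', 'cx', 'cy', 'cam_to_world'] [[-0.02, 0.994, -0.107, 0.3], [-1.0, -0.022, -0.014, 0.037], [-0.016, 0.107, 0.994, 1.371], [0.0, 0.0, 0.0, 1.0]]
wrist 64.82016859371663 258.72707434551137 193.494612254071 ['frame', 'fovy', 'cx', 'cy', 'cam_to_world'] [[0.24, -0.937, -0.255, 0.073], [0.971, 0.231, 0.064, 0.573], [-0.001, -0.262, 0.965, 0.373], [0.0, 0.0, 0.0, 1.0]]
```

View pics/top0.png

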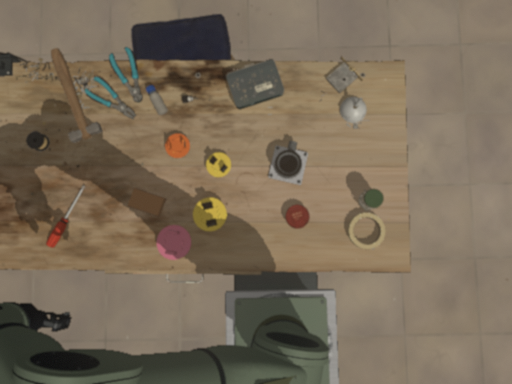

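View pics/side0.png

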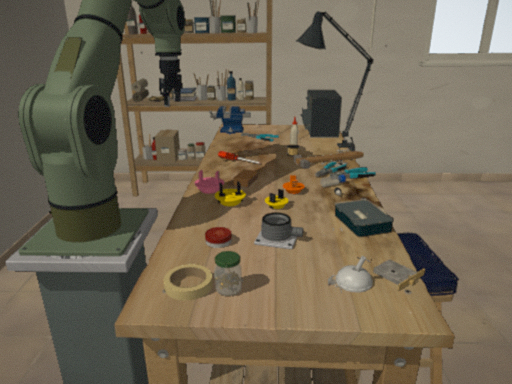

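The top view shows the yellow candidates at (218,164), smaller, and (210,214), larger. The other look-alikes are orange at (177,145) and pink at (173,242). The port is at (288,163) with its spigot towards the upper right. The side view shows the same: small yellow cap (277,201), large one (231,197), port (277,228). By the description I choose (218,164), and I'll measure its size and check a crop.

```bash
cat > h.py <<'E'
import numpy as np, cv2, pickle
from scipy.spatial.transform import Rotation as R
def K(c):
    f=c["frame"].shape[0]/2/np.tan(np.radians(c["fovy"]/2)); return f
def ray(c,uv):
    f=K(c); T=np.array(c["cam_to_world"]); d=np.array([(uv[0]-c["cx"])/f,-(uv[1]-c["cy"])/f,-1.0])
    return T[:3,3],T[:3,:3]@d
def plane(c,uv,z):
    o,d=ray(c,uv); return o+d*(z-o[2])/d[2]
def proj(c,p):
    T=np.array(c["cam_to_world"]); q=T[:3,:3].T@(np.array(p)-T[:3,3]); f=K(c)
    return np.array([c["cx"]+f*q[0]/-q[2], c["cy"]-f*q[1]/-q[2]])
def mask(c,lo,hi):
    return cv2.inRange(cv2.cvtColor(c["frame"],cv2.COLOR_BGR2HSV),lo,hi)
def blobs(m,amin=30):
    n,l,s,ce=cv2.connectedComponentsWithStats(m); return [(s[i],ce[i],l==i) for i in range(1,n) if s[i][4]>=amin]
E
python3 - <<'E'
from h import *
d=pickle.load(open("cams0.pkl","rb")); c=d["top"]
for st,ce,m in blobs(mask(c,(22,120,90),(34,255,255))):
    cs,_=cv2.findContours(m.astype('uint8'),cv2.RETR_EXTERNAL,cv2.CHAIN_APPROX_NONE)
    hull=cv2.convexHull(max(cs,key=len)); P=np.array([plane(c,p[0],0.022)[:2] for p in hull]).astype('float32')
    e=cv2.minEnclosingCircle(P); print(st,ce.round(1),np.round(e[0],4),e[1]*2, np.sqrt(4/np.pi*cv2.contourArea(cv2.convexHull(P))))
crop=lambda u,v,r:cv2.resize(c["frame"][v-r:v+r,u-r:u+r],(400,400),interpolation=cv2.INTER_CUBIC)
cv2.imwrite("pics/c1.png",np.hstack([crop(218,164,25),crop(288,163,25)]))
E
```

```text
[206 152  25  25 442] [218.3 164.2] [0.5232 0.1728] 0.07501227408647537 0.07210434424623469
[193 197  35  34 788] [209.5 213.7] [0.377  0.1989] 0.10092666000127792 0.09713463211304868
```

View pics/c1.png

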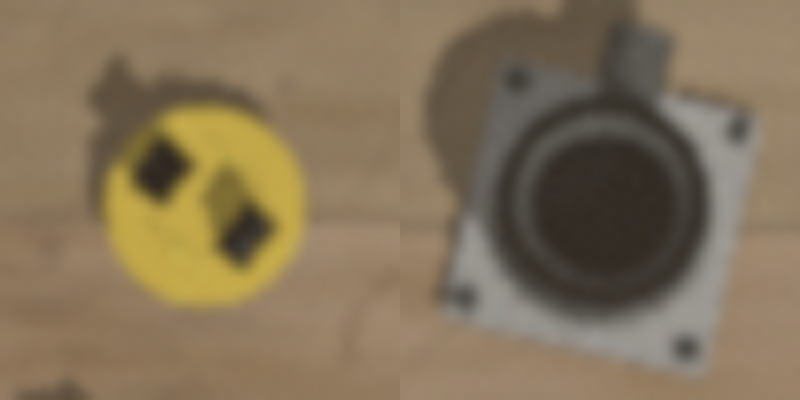

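The crop confirms the choice: flange about 74 mm, grips at crop px (160,165) and (247,235). The port crop shows the spigot towards the top and the collar centred near (605,200).

```bash
cat >> h.py <<'E'
def plan(s,xyz,yaw_y):
    """tool-frame deltas to target with tool down & tool y axis at yaw (mod pi): shift in current tool frame (units of 20 mm), turn (units of 6 deg)"""
    Rt=R.from_rotvec(s["orientation"]).as_matrix(); p=np.array(s["position"])
    best=None
    for k in (0,np.pi):
        y=np.array([np.cos(yaw_y+k),np.sin(yaw_y+k),0]); z=np.array([0,0,-1.]); x=np.cross(y,z)
        Rg=np.stack([x,y,z],1); w=R.from_matrix(Rt.T@Rg).as_rotvec()
        if best is None or np.linalg.norm(w)<np.linalg.norm(best[0]): best=(w,Rg)
    w,Rg=best
    dl=np.array(xyz)-p
    print("p",p.round(4),"shift cur-frame",(Rt.T@dl/0.02).round(2),"shift goal-frame",(Rg.T@dl/0.02).round(2),"turn",(np.degrees(w)/6).round(2))
E
python3 - <<'E'
from h import *
from plant import bot
s=bot.read_state()
plan(s,[0.523-0.03,0.173,0.22],np.arctan2(.779,.627))
print(R.from_rotvec(s["orientation"]).as_matrix().round(3))
c=pickle.load(open("cams0.pkl","rb"))["top"]
print(plane(c,(288,163.5),.058))
E
```

```text
p [0.1376 0.5581 0.25  ] shift cur-frame [-21.86 -14.44   1.51] shift goal-frame [-25.91  -3.86   1.5 ] turn [-0.01  0.    4.16]
[[-0.971  0.239 -0.   ]
 [ 0.239  0.971 -0.001]
 [ 0.    -0.001 -1.   ]]
[ 0.51424659 -0.03025226  0.058     ]
```

Call:
{"method": "drive_tool", "body": {"deltas": [{"slide": [-1, -0.65, 0], "angular": [0, 0, 0]}, {"slide": [-1, -0.65, 0], "angular": [0, 0, 0]}, {"slide": [-1, -0.65, 0], "angular": [0, 0, 0]}, {"slide": [-1, -0.65, 0], "angular": [0, 0, 0]}, {"slide": [-1, -0.65, 0], "angular": [0, 0, 0]}], "grip": 1, "force": 25}}

```text
time_s: 0.78
position: [0.2197, 0.4705, 0.2501]
orientation: [-0.379, -3.119, 0.001]
force: [0.7, 0.7, -0.6]
finger_gap: 0.0853
grip_force: 0.0
```

Call:
{"method": "drive_tool", "body": {"deltas": [{"slide": [-1, -0.65, 0], "angular": [0, 0, 0]}, {"slide": [-1, -0.65, 0], "angular": [0, 0, 0]}, {"slide": [-1, -0.65, 0], "angular": [0, 0, 0]}, {"slide": [-1, -0.65, 0], "angular": [0, 0, 0]}, {"slide": [-1, -0.65, 0], "angular": [0, 0, 0]}]}}

```text
time_s: 1.4
position: [0.3012, 0.3835, 0.2502]
orientation: [-0.379, -3.119, 0.0]
force: [0.1, -0.5, -0.7]
finger_gap: 0.0857
grip_force: 0.0
```

Call:
{"method": "drive_tool", "body": {"deltas": [{"slide": [-1, -0.65, 0], "angular": [0, 0, 0]}, {"slide": [-1, -0.65, 0], "angular": [0, 0, 0]}, {"slide": [-1, -0.65, 0], "angular": [0, 0, 0]}, {"slide": [-1, -0.65, 0], "angular": [0, 0, 0]}, {"slide": [-1, -0.65, 0], "angular": [0, 0, 0]}]}}

```text
time_s: 2.02
position: [0.3827, 0.2964, 0.2502]
orientation: [-0.379, -3.118, 0.0]
force: [0.3, -0.1, 0.1]
finger_gap: 0.0854
grip_force: 0.0
```

Call:
{"method": "drive_tool", "body": {"deltas": [{"slide": [-1, -0.65, 0], "angular": [0, 0, 0.8]}, {"slide": [-1, -0.65, 0], "angular": [0, 0, 0.8]}, {"slide": [-1, -0.65, 0], "angular": [0, 0, 0.8]}, {"slide": [-1, -0.65, 0], "angular": [0, 0, 0.8]}, {"slide": [-1, -0.65, 0], "angular": [0, 0, 0.8]}]}}

```text
time_s: 2.65
position: [0.4482, 0.1969, 0.2503]
orientation: [-1.028, -2.969, 0.0]
force: [-0.2, 0.4, -0.3]
finger_gap: 0.0856
grip_force: 0.0
```

```bash
python3 - <<'E'
from h import *
from plant import bot
c=bot.read_camera("wrist"); s=bot.read_state(); pickle.dump((c,s),open("w1.pkl","wb"))
cv2.imwrite("pics/w1.png",c["frame"])
for z,p in ((.022,[.523,.173,.022]),(.054,[.514,-.03,.058])): print(proj(c,p).round(1))
plan(s,[0.523,0.173,0.15],np.radians(51))
for st,ce,m in blobs(mask(c,(22,120,60),(34,255,255)),300):
    cs,_=cv2.findContours(m.astype('uint8'),cv2.RETR_EXTERNAL,cv2.CHAIN_APPROX_NONE)
    P=np.array([plane(c,p[0],0.022)[:2] for p in max(cs,key=len)]).astype('float32')
    h=cv2.convexHull(P); e=cv2.minEnclosingCircle(h); print(st,ce.round(1),np.round(e,4) if 0 else e,cv2.fitEllipse(h))
E
```

```text
[281.6 227.8]
[147.7 328.7]
p [0.4494 0.1939 0.2503] shift cur-frame [-3.52  1.48  5.02] shift goal-frame [-3.52  1.5   5.02] turn [-0.01  0.01  0.06]
[ 175   71   89   91 5250] [219.5 116.2] ((0.373507559299469, 0.19726777076721191), 0.049932967871427536) ((0.3734036684036255, 0.19726644456386566), (0.09886723756790161, 0.09917035698890686), 157.7028350830078)
[ 249  198   60   56 2187] [278.1 224.6] ((0.5183922052383423, 0.17136150598526), 0.03706969693303108) ((0.5185745358467102, 0.1713576763868332), (0.0732780173420906, 0.07343257963657379), 111.6624755859375)
```

View pics/w1.png

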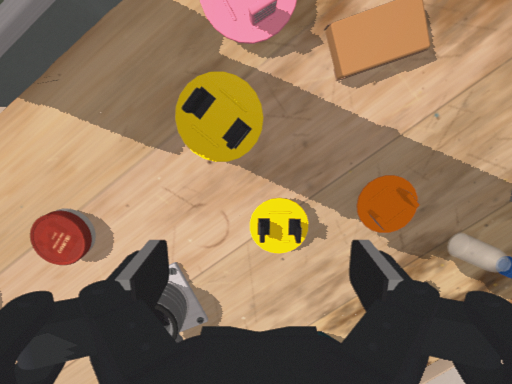

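The wrist view shows the small yellow cap at (279,225), its grips at (264,230) and (295,228). The port is partly behind the left finger near (170,310). I'm moving above the cap for a closer look.

Call:
{"method": "drive_tool", "body": {"deltas": [{"slide": [-0.69, 0.28, 1], "angular": [0, 0, 0]}, {"slide": [-0.69, 0.28, 1], "angular": [0, 0, 0]}, {"slide": [-0.69, 0.28, 1], "angular": [0, 0, 0]}, {"slide": [-0.69, 0.28, 1], "angular": [0, 0, 0]}, {"slide": [-0.69, 0.28, 1], "angular": [0, 0, 0]}]}}

```text
time_s: 3.32
position: [0.5199, 0.1772, 0.1496]
orientation: [1.023, 2.97, -0.0]
force: [0.3, -0.3, -0.6]
finger_gap: 0.0854
grip_force: 0.0
```

Call:
{"method": "drive_tool", "body": {"deltas": [{"slide": [0, 0, 0], "angular": [0, 0, 0]}]}}

```text
time_s: 3.45
position: [0.5194, 0.1769, 0.1492]
orientation: [-1.023, -2.969, 0.003]
force: [-0.5, 0.5, 0.5]
finger_gap: 0.0851
grip_force: 0.0
```

```bash
python3 - <<'E'
from h import *
from plant import bot
c=bot.read_camera("wrist"); s=bot.read_state(); pickle.dump((c,s),open("w2.pkl","wb"))
cv2.imwrite("pics/w2.png",c["frame"])
print(s["position"],proj(c,s["position"]))
for st,ce,m in blobs(mask(c,(22,120,60),(34,255,255)),300):
    cs,_=cv2.findContours(m.astype('uint8'),cv2.RETR_EXTERNAL,cv2.CHAIN_APPROX_NONE)
    P=np.array([plane(c,p[0],0.022)[:2] for p in max(cs,key=len)]).astype('float32')
    h=cv2.convexHull(P); e=cv2.minEnclosingCircle(h); print(st,ce.round(1),e,cv2.fitEllipse(h))
# side-view cross-check
d=pickle.load(open("cams0.pkl","rb"))["side"]
for st,ce,m in blobs(mask(d,(22,120,60),(34,255,255)),60): print("side",st,ce.round(1),plane(d,ce,.02))
E
```

```text
[0.51909649 0.17750127 0.15017343] [261.61983212 263.4809256 ]
[  93    0  135   95 8713] [160.3  42.5] ((0.37180095911026, 0.19750197231769562), 0.05043763294816017) ((0.3766300678253174, 0.19339077174663544), (0.08553668111562729, 0.10107062757015228), 139.57301330566406)
[ 213  152   85   83 4599] [254.8 192.6] ((0.5189306139945984, 0.17137382924556732), 0.036970239132642746) ((0.5188876390457153, 0.1713603287935257), (0.07302967458963394, 0.07306573539972305), 53.613792419433594)
side [214 188  32  19 389] [230. 197.] [0.37484377 0.19902833 0.02      ]
side [265 195  24  14 207] [276.8 201.9] [0.52149719 0.16114252 0.02      ]
```

View pics/w2.png

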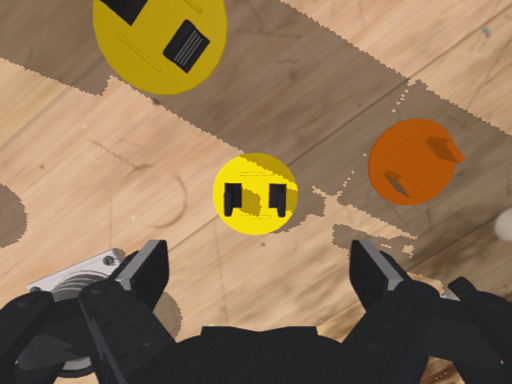

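This close view shows the cap at (255,193) with its grips level at (233,198) and (278,198), so the yaw is right. Height and size agree (73 mm). I'm going down with the TCP at z = 45 mm, so that the tips clear the flange.

Call:
{"method": "drive_tool", "body": {"deltas": [{"slide": [-0.18, -0.2, 0.9], "angular": [0, 0, 0]}, {"slide": [0, 0, 0.9], "angular": [0, 0, 0]}, {"slide": [0, 0, 0.9], "angular": [0, 0, 0]}, {"slide": [0, 0, 0.9], "angular": [0, 0, 0]}, {"slide": [0, 0, 0.9], "angular": [0, 0, 0]}]}}

```text
time_s: 4.12
position: [0.5197, 0.173, 0.0606]
orientation: [1.019, 2.971, 0.001]
force: [0.1, 0.5, 0.4]
finger_gap: 0.0853
grip_force: 0.0
```

Call:
{"method": "drive_tool", "body": {"deltas": [{"slide": [0, 0, 0.7], "angular": [0, 0, 0]}, {"slide": [0, 0, 0], "angular": [0, 0, 0]}]}}

```text
time_s: 4.38
position: [0.5193, 0.1726, 0.0457]
orientation: [-1.019, -2.971, 0.001]
force: [-0.1, -0.1, 0.3]
finger_gap: 0.0852
grip_force: 0.0
```

```bash
python3 - <<'E'
from h import *
from plant import bot
c=bot.read_camera("wrist"); s=bot.read_state(); pickle.dump((c,s),open("w3.pkl","wb"))
cv2.imwrite("pics/w3.png",c["frame"])
plan(s,[0.5197,0.1717,0.045],np.radians(52))
E
```

```text
p [0.5196 0.1727 0.0463] shift cur-frame [-0.03 -0.04  0.07] shift goal-frame [-0.03 -0.04  0.07] turn [-0.   -0.    0.02]
```

View pics/w3.png

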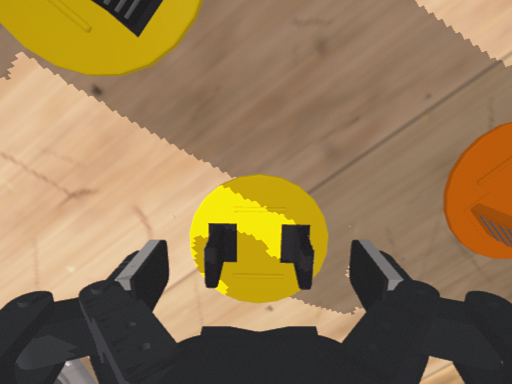

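```bash
python3 - <<'E'
from h import *
c,s=pickle.load(open("w3.pkl","rb"))
for st,ce,m in blobs(mask(c,(22,120,60),(34,255,255)),300):
    cs,_=cv2.findContours(m.astype('uint8'),cv2.RETR_EXTERNAL,cv2.CHAIN_APPROX_NONE)
    P=np.array([plane(c,p[0],0.022)[:2] for p in max(cs,key=len)]).astype('float32')
    h=cv2.convexHull(P); print(st,cv2.fitEllipse(h))
Rt=R.from_rotvec(s["orientation"]).as_matrix(); T=np.array(c["cam_to_world"])
print("cam in tool",Rt.T@(T[:3,3]-s["position"]))
# grip-top patches: pixel quad (209..237, 223..262) and (281..313)
for uv in [(223,223),(223,262),(297,225),(297,262)]: print(uv,plane(c,uv,.05).round(4), (Rt.T@(plane(c,uv,.05)-s["position"])).round(4))
E
```

```text
[    0     0   203    76 10470] ((0.38959211111068726, 0.18611010909080505), (0.05625313147902489, 0.08605504035949707), 148.5357666015625)
[  189   174   139   129 10998] ((0.5186418890953064, 0.17152178287506104), (0.07277200371026993, 0.07309611141681671), 42.66746139526367)
cam in tool [ 0.06636731 -0.00109939 -0.12254923]
(223, 223) [0.4929 0.173  0.05  ] [ 0.0213 -0.0161 -0.0037]
(223, 262) [0.5068 0.1615 0.05  ] [ 0.0033 -0.0167 -0.0037]
(297, 225) [0.5126 0.197  0.05  ] [ 0.0204  0.0148 -0.0037]
(297, 262) [0.5265 0.1869 0.05  ] [ 0.0033  0.0154 -0.0037]
```

The view shows the grips at (215,255) and (300,255) between the open fingers. The flange centre is within 1.5 mm of the TCP. Closing.

Call:
{"method": "drive_tool", "body": {"deltas": [{"slide": [0, -0.06, 0], "angular": [0, 0, 0]}, {"slide": [0, 0, 0], "angular": [0, 0, 0]}, {"slide": [0, 0, 0], "angular": [0, 0, 0]}, {"slide": [0, 0, 0], "angular": [0, 0, 0]}, {"slide": [0, 0, 0], "angular": [0, 0, 0]}], "grip": -1, "force": 40}}

```text
time_s: 5.05
position: [0.5193, 0.1718, 0.0473]
orientation: [1.019, 2.971, 0.001]
force: [-4.1, -1.9, 18.6]
finger_gap: 0.0344
grip_force: 38.4
```

Call:
{"method": "drive_tool", "body": {"deltas": [{"slide": [0, 0, 0], "angular": [0, 0, 0]}, {"slide": [0, 0, 0], "angular": [0, 0, 0]}, {"slide": [0, 0, 0], "angular": [0, 0, 0]}]}}

```text
time_s: 5.42
position: [0.5193, 0.1718, 0.0473]
orientation: [1.019, 2.971, 0.001]
force: [-4.0, -1.1, 19.8]
finger_gap: 0.0347
grip_force: 38.4
```

Call:
{"method": "drive_tool", "body": {"deltas": [{"slide": [0, 0, -0.2], "angular": [0, 0, 0]}, {"slide": [0, 0, -0.5], "angular": [0, 0, 0]}, {"slide": [0, 0, -0.8], "angular": [0, 0, 0]}, {"slide": [0, 0, -0.5], "angular": [0, 0, 0]}, {"slide": [0, 0, 0], "angular": [0, 0, 0]}]}}

```text
time_s: 6.05
position: [0.5193, 0.1719, 0.0872]
orientation: [1.019, 2.971, 0.001]
force: [0.4, 0.2, -0.8]
finger_gap: 0.0343
grip_force: 41.0
```

```bash
python3 - <<'E'
from h import *
from plant import bot
c=bot.read_camera("wrist"); t=bot.read_camera("side"); s=bot.read_state(); pickle.dump((c,t,s),open("w4.pkl","wb"))
print(s["position"],s["force"],s["torque"],s["finger_gap"],s["grip_force"])
uv=proj(t,s["position"]).astype(int); print(uv)
u,v=uv; cr=cv2.resize(t["frame"][v-30:v+30,u-30:u+30],(384,384),interpolation=cv2.INTER_CUBIC)
w=cv2.resize(c["frame"],None,fx=.8,fy=.8); w=cv2.copyMakeBorder(w,0,384-w.shape[0],0,0,cv2.BORDER_CONSTANT)
cv2.imwrite("pics/w4.png",np.hstack([w,cr]))
E
```

```text
[0.51891291 0.17178249 0.0862267 ] [ 0.02587022  0.38517475 -1.94266962] [ 0.00012798 -0.02139445  0.00199436] 0.034110699852510966 40.993940234184265
[276 180]
```

View pics/w4.png

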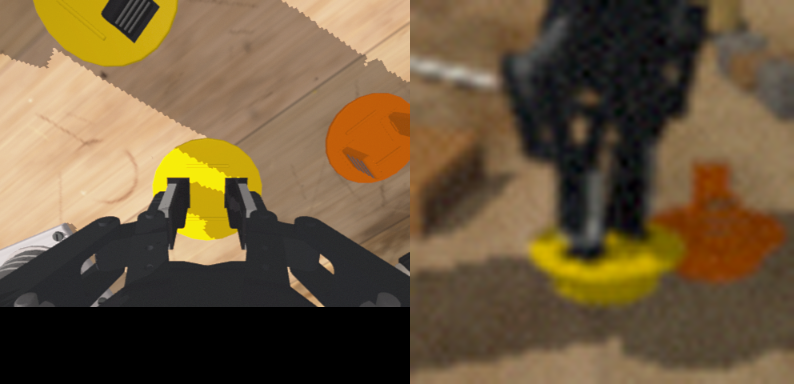

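The cap hangs in the pinched fingers (wrist flange centre about (259,235)), clear of the bench. Next is the view of the port, with the camera beside it.

Call:
{"method": "drive_tool", "body": {"deltas": [{"slide": [-0.95, -0.81, -1], "angular": [0, 0, 0]}, {"slide": [-0.95, -0.81, -1], "angular": [0, 0, 0]}, {"slide": [-0.95, -0.81, -1], "angular": [0, 0, 0]}, {"slide": [-0.95, -0.81, -1], "angular": [0, 0, 0]}, {"slide": [-0.95, -0.81, -0.7], "angular": [0, 0, 0]}]}}

```text
time_s: 6.78
position: [0.5443, 0.0487, 0.1807]
orientation: [-1.019, -2.972, 0.0]
force: [-0.2, 1.3, -1.2]
finger_gap: 0.034
grip_force: 41.0
```

Call:
{"method": "drive_tool", "body": {"deltas": [{"slide": [-0.95, -0.81, 0], "angular": [0, 0, 0]}, {"slide": [-0.95, -0.81, 0], "angular": [0, 0, 0]}, {"slide": [-0.95, -0.81, 0], "angular": [0, 0, 0]}, {"slide": [-0.95, -0.81, 0], "angular": [0, 0, 0]}, {"slide": [-0.95, -0.81, 0], "angular": [0, 0, 0]}]}}

```text
time_s: 7.4
position: [0.5695, -0.0735, 0.1798]
orientation: [-1.019, -2.971, 0.0]
force: [0.0, -0.6, -0.8]
finger_gap: 0.0339
grip_force: 41.0
```

Call:
{"method": "drive_tool", "body": {"deltas": [{"slide": [0, 0, 0], "angular": [0, 0, 0]}, {"slide": [0, 0, 0], "angular": [0, 0, 0]}]}}

```text
time_s: 7.65
position: [0.5694, -0.0721, 0.1799]
orientation: [-1.018, -2.971, -0.0]
force: [-0.3, -0.4, -0.4]
finger_gap: 0.0344
grip_force: 41.0
```

```bash
python3 - <<'E'
from h import *
from plant import bot
c=bot.read_camera("wrist"); s=bot.read_state(); pickle.dump((c,s),open("w5.pkl","wb"))
print(s["position"],s["force"],s["finger_gap"],proj(c,[.514,-.03,.058]))
Rt=R.from_rotvec(s["orientation"]).as_matrix()
for st,ce,m in blobs(mask(c,(22,120,60),(34,255,255)),500):
    cs,_=cv2.findContours(m.astype('uint8'),cv2.RETR_EXTERNAL,cv2.CHAIN_APPROX_NONE)
    zf=s["position"][2]-.0253
    P=np.array([plane(c,p[0],zf)[:2] for p in max(cs,key=len)]).astype('float32')
    h=cv2.convexHull(P); e=cv2.fitEllipse(h); print(st,e,(Rt.T@(np.r_[e[0],zf]-s["position"])).round(4))
cv2.imwrite("pics/w5.png",c["frame"])
E
```

```text
[ 0.56945148 -0.0718337   0.18008938] [-0.49960125  0.33325796  0.2514013 ] 0.03418355568856577 [259.05315294 107.00514028]
[ 190  172  137  129 9508] ((0.568234384059906, -0.07277494668960571), (0.0722111314535141, 0.07299236953258514), 47.451114654541016) [ 0.0004 -0.0015  0.0253]
```

View pics/w5.png

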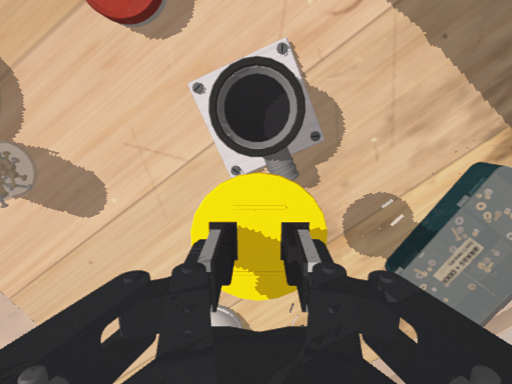

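The picture shows the port from above: seal ring centred at about (258,105), spigot to the lower right, and the held cap's flange at (258,235). I'll fit the circles by radial edges.

```bash
cat > ring.py <<'E'
from h import *
from scipy.optimize import least_squares
def rays(c,ctr,z,r0,r1,n=72):
    """radial grey profiles about ctr in plane z"""
    g=cv2.GaussianBlur(cv2.cvtColor(c["frame"],cv2.COLOR_BGR2GRAY),(0,0),.7).astype('float32')
    rr=np.arange(r0,r1,.00025); th=np.arange(n)*2*np.pi/n
    uv=np.array([[proj(c,[ctr[0]+r*np.cos(t),ctr[1]+r*np.sin(t),z]) for r in rr] for t in th]).astype('float32')
    return rr,th,cv2.remap(g,uv[...,0],uv[...,1],cv2.INTER_LINEAR)
def fit(c,ctr,z,r0,r1,sign,win=.004):
    for it in range(3):
        rr,th,P=rays(c,ctr,z,r0,r1); D=np.gradient(P,axis=1)*sign
        k=D.argmax(1); r=rr[k]; w=D.max(1); ok=(w>.35*np.median(w))&(k>0)&(k<len(rr)-1)
        X=np.c_[ctr[0]+r*np.cos(th),ctr[1]+r*np.sin(th)][ok]
        f=least_squares(lambda q:np.hypot(X[:,0]-q[0],X[:,1]-q[1])-q[2],[*ctr,(r0+r1)/2],loss='soft_l1',f_scale=.0005)
        ctr=f.x[:2]
    res=f.fun; return f.x.round(4),ok.sum(),np.median(abs(res)).round(5)
E
python3 - <<'E'
from ring import *
c,s=pickle.load(open("w5.pkl","rb")); ctr=plane(c,(258,105),.056)[:2]; print(ctr)
rr,th,P=rays(c,ctr,.056,.018,.048,8)
for i in range(8): print(int(np.degrees(th[i])),P[i,::6].astype(int))
for nm,z,a,b,sg in (("seal in dark->? ",.058,.029,.0345,1),("seal in -",.058,.029,.0345,-1),("seal out",.058,.035,.042,1),("lip bore +",.050,.024,.029,1),("rim62 -",.054,.0285,.033,1)):
    print(nm,fit(c,ctr,z,a,b,sg))
T=plane
E
```

```text
[ 0.51227753 -0.02970652]
0 [ 46  46  46  46  46  47  89 134 137 132  82  52  50  48  76 132 140 140
 142 136]
45 [ 47  47  47  46  56 115 135 135 116  64  50  50  52 104 141 142 141 138
 128 123]
90 [ 37  38  36  46 105 121 121 115  58  47  49  59 175 214 190 136 156 192
 195 196]
135 [ 38  38  38  50  96 101 105  97  46  49  49  69 191 213 208 212 211 194
 191 188]
180 [ 37  37  38  38  49  76  78  81  70  41  48  48  86 192 189 188 187 188
 189 189]
225 [ 37  35  37  36  37  40  66  80  80  80  47  47  51  62 153 214 217 216
 215 215]
270 [ 35  36  35  35  35  35  38  70  94  85  82  56  47  49  54 128 210 215
 204 179]
315 [ 36  35  36  35  35  35  35  72 117 120 122  74  48  48  49 103 204 216
 216 214]
seal in dark->?  (array([ 0.5191, -0.0283,  0.0316]), np.int64(46), np.float64(0.00059))
seal in - (array([ 0.5136, -0.0322,  0.0313]), np.int64(72), np.float64(5e-05))
seal out (array([ 0.5137, -0.0321,  0.0377]), np.int64(66), np.float64(0.00018))
lip bore + (array([ 0.5136, -0.0322,  0.0265]), np.int64(72), np.float64(0.00012))
rim62 - (array([ 0.5104, -0.0295,  0.0299]), np.int64(41), np.float64(0.00036))
```

Call:
{"method": "drive_tool", "body": {"deltas": [{"slide": [0.86, -0.02, 0], "angular": [0, 0, 0]}, {"slide": [0.86, -0.02, 0.3], "angular": [0, 0, 0]}, {"slide": [0.86, -0.02, 0.6], "angular": [0, 0, 0]}, {"slide": [0.87, -0.01, 0.8], "angular": [0, 0, 0]}, {"slide": [0, 0, 0.8], "angular": [0, 0, 0]}]}}

```text
time_s: 8.32
position: [0.5136, -0.0299, 0.1301]
orientation: [-1.016, -2.972, -0.0]
force: [1.3, -0.1, -0.8]
finger_gap: 0.0343
grip_force: 41.0
```

Call:
{"method": "drive_tool", "body": {"deltas": [{"slide": [0, 0, 0.7], "angular": [0, 0, 0]}, {"slide": [0, 0, 0], "angular": [0, 0, 0]}, {"slide": [0, 0, 0], "angular": [0, 0, 0]}]}}

```text
time_s: 8.7
position: [0.5144, -0.0315, 0.1167]
orientation: [1.019, 2.971, 0.0]
force: [0.4, -0.4, -1.7]
finger_gap: 0.034
grip_force: 41.0
```

```bash
python3 - <<'E'
from h import *
from plant import bot
c=bot.read_camera("side"); s=bot.read_state(); pickle.dump((c,s),open("w6.pkl","wb"))
print(s["position"],s["force"],s["finger_gap"])
plan(s,[.5142,-.0304,.105],np.radians(52))
u,v=proj(c,[.514,-.03,.06]).astype(int); print(u,v)
cv2.imwrite("pics/w6.png",cv2.resize(c["frame"][v-40:v+40,u-45:u+45],None,fx=6,fy=6,interpolation=cv2.INTER_CUBIC))
E
```

```text
[ 0.51445608 -0.03151496  0.1167722 ] [-0.63383206  0.24065154 -0.17673529] 0.03414404491370366
p [ 0.5145 -0.0315  0.1168] shift cur-frame [0.04 0.04 0.59] shift goal-frame [0.04 0.04 0.59] turn [0.   0.01 0.02]
276 217
```

View pics/w6.png

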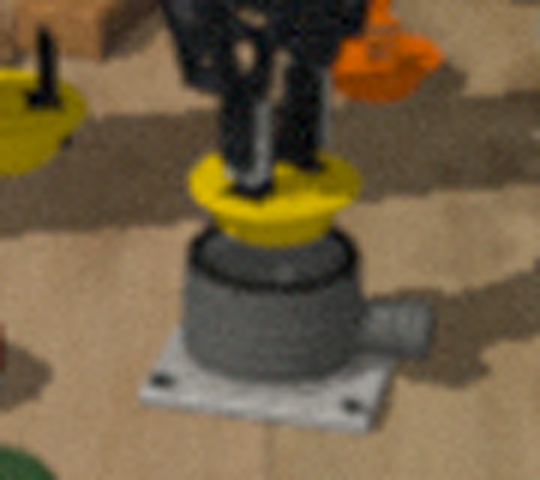

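The side view shows the cap (275,200) right above the collar (273,250) and level. I'm feeling it in with small steps.

Call:
{"method": "drive_tool", "body": {"deltas": [{"slide": [0.04, 0.04, 0.3], "angular": [0, 0, 0]}, {"slide": [0, 0, 0.3], "angular": [0, 0, 0]}, {"slide": [0, 0, 0.2], "angular": [0, 0, 0]}, {"slide": [0, 0, 0.1], "angular": [0, 0, 0]}, {"slide": [0, 0, 0], "angular": [0, 0, 0]}]}}

```text
time_s: 9.38
position: [0.5141, -0.0304, 0.0982]
orientation: [-1.019, -2.972, 0.0]
force: [1.1, 0.0, -0.5]
finger_gap: 0.0343
grip_force: 41.0
```

Call:
{"method": "drive_tool", "body": {"deltas": [{"slide": [0, 0, 0.05], "angular": [0, 0, 0]}, {"slide": [0, 0, 0.05], "angular": [0, 0, 0]}, {"slide": [0, 0, 0], "angular": [0, 0, 0]}]}}

```text
time_s: 9.75
position: [0.5141, -0.0304, 0.0963]
orientation: [-1.019, -2.972, 0.0]
force: [0.4, 0.4, -0.8]
finger_gap: 0.0343
grip_force: 41.0
```

Call:
{"method": "drive_tool", "body": {"deltas": [{"slide": [0, 0, 0.05], "angular": [0, 0, 0]}, {"slide": [0, 0, 0], "angular": [0, 0, 0]}]}}

```text
time_s: 10.0
position: [0.514, -0.0304, 0.0953]
orientation: [-1.019, -2.972, 0.0]
force: [0.2, 0.8, -0.6]
finger_gap: 0.0342
grip_force: 41.0
```

Call:
{"method": "drive_tool", "body": {"deltas": [{"slide": [0, 0, 0.05], "angular": [0, 0, 0]}, {"slide": [0, 0, 0], "angular": [0, 0, 0]}]}}

```text
time_s: 10.25
position: [0.5141, -0.0303, 0.0943]
orientation: [-1.019, -2.972, 0.0]
force: [-0.0, -0.7, -2.0]
finger_gap: 0.0341
grip_force: 41.0
```

Call:
{"method": "drive_tool", "body": {"deltas": [{"slide": [0, 0, 0.04], "angular": [0, 0, 0]}, {"slide": [0, 0, 0], "angular": [0, 0, 0]}]}}

```text
time_s: 10.5
position: [0.5141, -0.0304, 0.0935]
orientation: [-1.019, -2.972, 0.0]
force: [0.4, 0.1, -1.1]
finger_gap: 0.0341
grip_force: 41.0
```

Call:
{"method": "drive_tool", "body": {"deltas": [{"slide": [0, 0, 0.04], "angular": [0, 0, 0]}, {"slide": [0, 0, 0], "angular": [0, 0, 0]}]}}

```text
time_s: 10.75
position: [0.5141, -0.0303, 0.0927]
orientation: [-1.019, -2.972, 0.0]
force: [-0.1, 0.2, -0.4]
finger_gap: 0.0345
grip_force: 41.0
```

Call:
{"method": "drive_tool", "body": {"deltas": [{"slide": [0, 0, 0.04], "angular": [0, 0, 0]}, {"slide": [0, 0, 0], "angular": [0, 0, 0]}]}}

```text
time_s: 11.0
position: [0.5141, -0.0304, 0.0919]
orientation: [-1.019, -2.972, 0.0]
force: [0.1, 0.3, -0.4]
finger_gap: 0.0339
grip_force: 41.0
```

Call:
{"method": "drive_tool", "body": {"deltas": [{"slide": [0, 0, 0.04], "angular": [0, 0, 0]}, {"slide": [0, 0, 0], "angular": [0, 0, 0]}]}}

```text
time_s: 11.25
position: [0.5141, -0.0303, 0.0911]
orientation: [-1.019, -2.972, 0.0]
force: [0.4, 0.2, 0.2]
finger_gap: 0.034
grip_force: 41.0
```

Call:
{"method": "drive_tool", "body": {"deltas": [{"slide": [0, 0, 0.05], "angular": [0, 0, 0]}, {"slide": [0, 0, 0.05], "angular": [0, 0, 0]}, {"slide": [0, 0, 0], "angular": [0, 0, 0]}]}}

```text
time_s: 11.62
position: [0.5141, -0.0304, 0.089]
orientation: [-1.019, -2.972, 0.0]
force: [-0.5, -0.0, -0.8]
finger_gap: 0.0344
grip_force: 41.0
```

Call:
{"method": "drive_tool", "body": {"deltas": [{"slide": [0, 0, 0.05], "angular": [0, 0, 0]}, {"slide": [0, 0, 0], "angular": [0, 0, 0]}]}}

```text
time_s: 11.88
position: [0.514, -0.0304, 0.0881]
orientation: [-1.019, -2.972, 0.0]
force: [-0.1, -0.2, -0.3]
finger_gap: 0.0339
grip_force: 41.0
```

Call:
{"method": "drive_tool", "body": {"deltas": [{"slide": [0, 0, 0.05], "angular": [0, 0, 0]}, {"slide": [0, 0, 0], "angular": [0, 0, 0]}]}}

```text
time_s: 12.12
position: [0.5141, -0.0304, 0.0872]
orientation: [1.019, 2.972, -0.0]
force: [0.6, 0.6, 1.5]
finger_gap: 0.034
grip_force: 41.5
```

Seal contact is at TCP 87.2 mm, as predicted. Pressing on to about 3.3 mm of squeeze.

Call:
{"method": "drive_tool", "body": {"deltas": [{"slide": [0, 0, 0.05], "angular": [0, 0, 0]}, {"slide": [0, 0, 0], "angular": [0, 0, 0]}]}}

```text
time_s: 12.38
position: [0.5142, -0.0304, 0.0862]
orientation: [1.019, 2.971, -0.0]
force: [-0.5, 0.7, 3.6]
finger_gap: 0.0338
grip_force: 42.0
```

Call:
{"method": "drive_tool", "body": {"deltas": [{"slide": [0, 0, 0.05], "angular": [0, 0, 0]}, {"slide": [0, 0, 0], "angular": [0, 0, 0]}]}}

```text
time_s: 12.62
position: [0.5142, -0.0304, 0.0852]
orientation: [1.019, 2.971, -0.0]
force: [-0.6, 0.2, 7.0]
finger_gap: 0.0339
grip_force: 42.5
```

Call:
{"method": "drive_tool", "body": {"deltas": [{"slide": [0, 0, 0.05], "angular": [0, 0, 0]}, {"slide": [0, 0, 0], "angular": [0, 0, 0]}]}}

```text
time_s: 12.88
position: [0.5142, -0.0304, 0.0843]
orientation: [1.019, 2.971, -0.0]
force: [-1.4, 0.3, 8.7]
finger_gap: 0.0343
grip_force: 42.9
```

Call:
{"method": "drive_tool", "body": {"deltas": [{"slide": [0, 0, 0.03], "angular": [0, 0, 0]}, {"slide": [0, 0, 0], "angular": [0, 0, 0]}]}}

```text
time_s: 13.12
position: [0.5142, -0.0304, 0.0838]
orientation: [1.019, 2.971, 0.0]
force: [-1.4, -0.1, 10.7]
finger_gap: 0.0342
grip_force: 43.2
```

Call:
{"method": "drive_tool", "body": {"deltas": [{"slide": [0, 0, 0], "angular": [0, 0, 0]}, {"slide": [0, 0, 0], "angular": [0, 0, 0]}], "grip": -0.15, "force": 20}}

```text
time_s: 13.38
position: [0.5142, -0.0304, 0.0837]
orientation: [1.019, 2.971, 0.0]
force: [-1.6, 0.1, 8.5]
finger_gap: 0.0366
grip_force: 20.1
```

Call:
{"method": "drive_tool", "body": {"deltas": [{"slide": [0, 0, 0.04], "angular": [0, 0, 0]}, {"slide": [0, 0, 0], "angular": [0, 0, 0]}], "grip": -0.12}}

```text
time_s: 13.62
position: [0.5142, -0.0304, 0.0829]
orientation: [1.019, 2.971, -0.0]
force: [-1.9, 0.6, 9.4]
finger_gap: 0.0376
grip_force: 7.5
```

Call:
{"method": "drive_tool", "body": {"deltas": [{"slide": [0, 0, 0.03], "angular": [0, 0, 0]}, {"slide": [0, 0, 0], "angular": [0, 0, 0]}], "grip": -0.09}}

```text
time_s: 13.88
position: [0.5143, -0.0303, 0.0823]
orientation: [1.019, 2.971, 0.0]
force: [-0.0, 0.1, 8.8]
finger_gap: 0.039
grip_force: 5.6
```

Call:
{"method": "drive_tool", "body": {"deltas": [{"slide": [0, 0, 0.05], "angular": [0, 0, 0]}, {"slide": [0, 0, 0], "angular": [0, 0, 0]}], "grip": -0.06}}

```text
time_s: 14.12
position: [0.5143, -0.0304, 0.0813]
orientation: [1.019, 2.971, 0.0]
force: [-0.1, -0.6, 7.5]
finger_gap: 0.0405
grip_force: 5.1
```

Call:
{"method": "drive_tool", "body": {"deltas": [{"slide": [0, 0, 0.05], "angular": [0, 0, 0]}, {"slide": [0, 0, 0], "angular": [0, 0, 0]}], "grip": -0.03}}

```text
time_s: 14.38
position: [0.5143, -0.0304, 0.0802]
orientation: [1.019, 2.971, -0.0]
force: [-0.3, -0.3, 5.9]
finger_gap: 0.0416
grip_force: 4.6
```

Call:
{"method": "drive_tool", "body": {"deltas": [{"slide": [0, 0, 0.05], "angular": [0, 0, 0]}, {"slide": [0, 0, 0], "angular": [0, 0, 0]}], "grip": 0}}

```text
time_s: 14.62
position: [0.5143, -0.0304, 0.0792]
orientation: [1.019, 2.971, -0.0]
force: [0.6, -0.8, 5.2]
finger_gap: 0.0429
grip_force: 4.1
```

Call:
{"method": "drive_tool", "body": {"deltas": [{"slide": [0, 0, 0.06], "angular": [0, 0, 0]}, {"slide": [0, 0, 0], "angular": [0, 0, 0]}], "grip": 0.03}}

```text
time_s: 14.88
position: [0.5141, -0.0305, 0.0778]
orientation: [1.019, 2.972, -0.0]
force: [0.1, -0.4, 2.6]
finger_gap: 0.0441
grip_force: 3.2
```

Call:
{"method": "drive_tool", "body": {"deltas": [{"slide": [0, 0, 0.05], "angular": [0, 0, 0]}, {"slide": [0, 0, 0], "angular": [0, 0, 0]}], "grip": 0.06}}

```text
time_s: 15.12
position: [0.5141, -0.0304, 0.0768]
orientation: [-1.019, -2.972, 0.0]
force: [-0.3, -0.4, 2.4]
finger_gap: 0.0454
grip_force: 3.4
```

Call:
{"method": "drive_tool", "body": {"deltas": [{"slide": [0, 0, 0.04], "angular": [0, 0, 0]}, {"slide": [0, 0, 0], "angular": [0, 0, 0]}], "grip": 0.09}}

```text
time_s: 15.38
position: [0.5141, -0.0303, 0.0762]
orientation: [1.019, 2.972, -0.0]
force: [0.2, -0.6, 6.7]
finger_gap: 0.0465
grip_force: 4.1
```

The grips have followed the pads out to 46 mm, so the noses are past the 54 mm bore and under the lip. Opening the rest and backing off.

Call:
{"method": "drive_tool", "body": {"deltas": [{"slide": [0, 0, 0], "angular": [0, 0, 0]}, {"slide": [0, 0, 0], "angular": [0, 0, 0]}], "grip": 0.14}}

```text
time_s: 15.62
position: [0.5142, -0.0303, 0.0762]
orientation: [1.019, 2.972, 0.0]
force: [-0.2, 0.0, 5.9]
finger_gap: 0.0484
grip_force: 2.9
```

Call:
{"method": "drive_tool", "body": {"deltas": [{"slide": [0, 0, 0], "angular": [0, 0, 0]}, {"slide": [0, 0, 0], "angular": [0, 0, 0]}], "grip": 0.3}}

```text
time_s: 15.88
position: [0.514, -0.0303, 0.076]
orientation: [-1.019, -2.971, 0.0]
force: [0.5, -0.3, 0.1]
finger_gap: 0.0554
grip_force: 0.0
```

Call:
{"method": "drive_tool", "body": {"deltas": [{"slide": [0, 0, -0.1], "angular": [0, 0, 0]}, {"slide": [0, 0, -0.2], "angular": [0, 0, 0]}, {"slide": [0, 0, 0], "angular": [0, 0, 0]}], "grip": 0.8}}

```text
time_s: 16.25
position: [0.5142, -0.0304, 0.0825]
orientation: [1.019, 2.971, 0.0]
force: [-0.5, 0.0, 0.5]
finger_gap: 0.0767
grip_force: 0.0
```

Call:
{"method": "drive_tool", "body": {"deltas": [{"slide": [0, 0, -0.3], "angular": [0, 0, 0]}, {"slide": [0, 0, -0.8], "angular": [0, 0, 0]}, {"slide": [0, 0, -1], "angular": [0, 0, 0]}, {"slide": [-0.5, 0, -1], "angular": [0, 0, 0]}, {"slide": [-0.7, 0, -1], "angular": [0, 0, 0]}], "grip": 1}}

```text
time_s: 16.88
position: [0.5332, -0.0451, 0.1652]
orientation: [1.019, 2.972, -0.0]
force: [0.1, -0.2, 0.5]
finger_gap: 0.0854
grip_force: 0.0
```

Call:
{"method": "drive_tool", "body": {"deltas": [{"slide": [-0.8, 0, -0.8], "angular": [0, 0, 0]}, {"slide": [-0.7, 0, 0], "angular": [0, 0, 0]}, {"slide": [-0.7, 0, 0], "angular": [0, 0, 0]}, {"slide": [0, 0, 0], "angular": [0, 0, 0]}]}}

```text
time_s: 17.38
position: [0.5679, -0.0725, 0.1802]
orientation: [1.02, 2.971, -0.0]
force: [0.0, -0.3, 0.2]
finger_gap: 0.0856
grip_force: 0.0
```

```bash
python3 - <<'E'
from h import *
from plant import bot
c=bot.read_camera("wrist"); t=bot.read_camera("side"); s=bot.read_state(); pickle.dump((c,t,s),open("w7.pkl","wb"))
print(s["time_s"],s["position"],s["force"])
for st,ce,m in blobs(mask(c,(22,120,60),(34,255,255)),500):
    cs,_=cv2.findContours(m.astype('uint8'),cv2.RETR_EXTERNAL,cv2.CHAIN_APPROX_NONE)
    for z in (.060,.062): 
        P=np.array([plane(c,p[0],z)[:2] for p in max(cs,key=len)]).astype('float32'); print(z,cv2.fitEllipse(cv2.convexHull(P)))
u,v=proj(t,[.514,-.03,.05]).astype(int)
a=cv2.resize(t["frame"][v-32:v+32,u-32:u+32],(400,400),interpolation=cv2.INTER_CUBIC)
u,v=np.clip(proj(c,[.514,-.03,.06]).astype(int),64,320)
b=cv2.resize(c["frame"][v-64:v+64,u-64:u+64],(400,400),interpolation=cv2.INTER_CUBIC)
cv2.imwrite("pics/w7.png",np.hstack([b,a]))
E
```

```text
17.475 [ 0.56735054 -0.07170081  0.18018006] [-0.04399223  0.02355367  1.48848933]
0.06 ((0.5137792229652405, -0.03162534907460213), (0.07316605001688004, 0.07339106500148773), 108.27384185791016)
0.062 ((0.5137717723846436, -0.031647730618715286), (0.07262169569730759, 0.07277251780033112), 126.30536651611328)
```

View pics/w7.png

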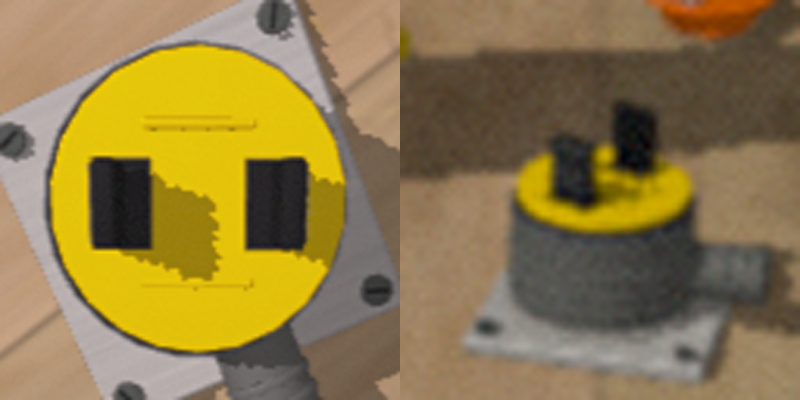

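The pictures show the cap flat and central on the collar, with grips at crop px (120,203) and (277,203). Corrected for height, their outer faces are 47.6 mm apart, so both tabs are fully sprung out under the lip. The gripper is clear of everything.

```bash
python3 -c "
from plant import bot
print(bot.hand_in())"
```

```text
the job is handed in; nothing more can be done
None
```

The smaller yellow cap is seated in the port with both tabs sprung out under the lip, and the job was handed in at about 17.5 s; the highest force read while pressing it in was about 11 N.

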